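# Feel along a weld bead to its lump

## Robot

A 6-joint arm with a two-finger parallel gripper is mounted at the origin on the work surface. World frame = base frame: x ahead of the robot, y to its left, z up, the work surface at z = 0. Lengths are in m, angles in rad, forces in N, time in s.
With the tool pointing down it reaches from about 0.35 to 0.775 m from the base axis. Payload 7.3 kg.
Tool frame: the origin (TCP) lies on the centre line of the jaws, within the pads' length; the fingertips stand 17 mm ahead of it and the grasp point (between the pads) lies 2 mm behind it; z points along the fingers, y is the direction in which the jaws open and shut (so a half turn about z gives the same grasp; the last joint's range is limited). The gripper opens to 92 mm and grips with 3 to 60 N. Pads are 19 mm wide; open, the fingers measure 130 mm over their backs; the gripper's body (75 mm by 190 mm) begins 47 mm behind the grasp point.
Start: joints at [-1.469, 0.342, 1.524, -0, 1.275, -0.146], TCP at [0.129, -0.509, 0.244] pointing down, gripper open.
Joint ranges: [-2.53, 2.53], [-0.77, 2.02], [0.04, 2.7], [-1, 4.14], [0.28, 2.66], [-3.11, 3.11]. Speed limits (rad/s): [2.57, 2.57, 3.14, 3.14, 3.14, 3.14].

## Interface

Orientations are given as a unit quaternion [x, y, z, w].
In Python, from workcell import ctrl gives the robot as it stands.
- The arm moves only by the tool arm_command, never from a script. Its argument "deltas" is a list of rows, each an object with "hand": the finger opening in mm, from 0 to 91.8; "translation": the shift along the tool's x, y, z in mm, a list of three; "twist": the turn, a rotation vector about the tool's x, y, z in degrees, a list of three. In form: [{"hand": hand, "translation": [tx, ty, tz], "twist": [ax, ay, az]}, ...]. A call has 1 to 20 rows; each row is the pose to reach, as a shift and turn from the pose commanded when the call began, along the tool's axes at that moment; what a row does not reach only later rows make up. A row lasts 1/12 s, in which the tool goes at most 41.7 mm and 7.16 degrees, less where a joint would pass 70% of its speed; a pose out of reach is approached as far as the arm can. A call with a gripper value outside its range is refused whole. The fingers move at their own pace and stop on an object; the grip force is fixed at half the most. Time passes only in rows, so rows that repeat a pose let the fingers close. It gives the time, the measured TCP pose, the force and the opening at its end, in the units of the state.
- ctrl.sense(): the state, without advancing time (a new reading comes with each control period).
- ctrl.camera(name): name is "side" or "top"; returns the picture (480x640x3 uint8, blue, green, red); there is no depth.
- ctrl.camera_model(name): a dict with "K" (3x3 intrinsics, pixels), "xyz" and "orientation" of the camera in the world. Camera axes: x right, y up, looking along -z (the intrinsics and any distortion apply to the point x, -y, -z); pixel columns grow to the right and rows downward; lengths in m; the calibration is good to about 2 mm. A picture is of the moment at which its call begins. camera_model takes no time and is no camera call.
- ctrl.job_done(): hands the job in, once; it reports no verdict.
The state is a dict: "clock": time; "joints": joint angles; "qd": joint speeds; "tau": joint torques, N m; "position": TCP position; "orientation": TCP orientation; "force": force on the tool from outside, world axes, zero at the start; "moment": the same for the moment, N m; "grip_width": finger opening in m.
Only numpy, scipy, OpenCV 4.12 (cv2) and the standard library are available. Lean on these libraries where they do the work, as an engineer would, in place of code of your own. Each camera call takes 0.05 s, during which the arm holds its last target.

## Task

Check the L-shaped weld on the loose steel plates on the bench: starting at the free end of its short side, slowly run your fingertips along the bead, round the corner and down the long side until you come to the lump, about a centimetre above the bead or touching it only lightly. Finish there, hand held still with the fingertips pointing at the lump from above, so the grinder knows where to work. Do not press hard, do not shift or lift the plates, and leave the magnet, hammer, tin and wrench where they are.

Things in the scene. Friction and masses are not known exactly. Their poses are not given: they have to be found in the camera images.
- weldment: Two loose steel plates welded together, flat on the bench, 2.4 kg, any yaw: base 230 x 170 x 6 mm, on its middle a darker cap plate 150 x 90 x 8 mm (top 14 mm up). Origin: centre of underside; x along the length, z up. A bright bead, 13 mm wide, top 16 mm up, lies along two cap edges only: the short edge x = -75 (y +45 to -45) and the long edge y = -45 (x -75 to +75 mm).
- seam_start (a point): Top of the bead at the free end of its short side (90 mm long): weldment point (-75, 45, 16) mm. Tracing starts here. What counts is the middle between the two fingertips, hand pointing about straight down: within 14 mm of the bead's middle line sideways and at most 20 mm above the bead.
- seam_short_mid (a point): Top of the bead halfway along the short side: weldment point (-75, 0, 16) mm.
- seam_corner (a point): Top of the bead at the corner between the short and the long side: weldment point (-75, -45, 16) mm.
- seam_long_30 (a point): Top of the bead on the long side, 30 mm past the corner: weldment point (-45, -45, 16) mm.
- before_lump (a point): Top of the bead on the long side (16 mm above the bench), 30 mm before the lump.
- lump_top (a point): Top of the lump, a round blob of the same bright metal on the long side of the bead, 22 mm across, top 23 mm above the bench (7 mm higher than the bead), 90 to 130 mm from the corner, solid with the plates. Tracing ends here, fingertips at most 20 mm above this point and within 14 mm sideways.
- magnet: Small red and steel welding magnet, 45 x 30 x 14 mm with a knob to 19 mm high, lying loose on the cap plate, more than 40 mm from the bead. Leave alone. Origin: centre of its underside.
- hammer: Hammer lying on the bench beside the plates. Leave alone.
- tin: Upright steel can, 66 mm across and 85 mm high, on the bench beyond the long welded side, its axis at least 100 mm from the bead. Leave alone. Origin: centre of its underside.
- wrench: Open-ended wrench, 180 mm long, lying on the bench beyond the unwelded short side. Leave alone.

How it is judged:
On the way, in this order (a step that is already met when the one before it is completed fails the run):
1. The fingertips are at the free end of the short side of the weld (horizontal distance between the grasp point and seam_start below 0.014 m and z of the grasp point in the frame of seam_start below 0.039 m), for 0.1 s.
2. They follow the short side (halfway) (horizontal distance between the grasp point and seam_short_mid below 0.014 m and z of the grasp point in the frame of seam_short_mid below 0.039 m), for 0.1 s.
3. They reach the corner of the weld (horizontal distance between the grasp point and seam_corner below 0.014 m and z of the grasp point in the frame of seam_corner below 0.039 m), for 0.1 s.
4. They follow the long side (30 mm past the corner) (horizontal distance between the grasp point and seam_long_30 below 0.014 m and z of the grasp point in the frame of seam_long_30 below 0.039 m), for 0.1 s.
5. They follow the long side up to 30 mm before the lump (horizontal distance between the grasp point and before_lump below 0.014 m and z of the grasp point in the frame of before_lump below 0.039 m), for 0.1 s.
6. They arrive at the lump and stay there (horizontal distance between the grasp point and lump_top below 0.014 m and z of the grasp point in the frame of lump_top below 0.039 m), for 0.3 s.
At the end, for the whole second after the job is handed in: The hand is held still with the fingertips pointing at the lump, within 14 mm sideways and at most 20 mm above its top (or touching it lightly); the plates have not shifted more than 12 mm (15 mm at the start of the bead) and the four other things are where they were (20 mm) (all of step 6 and distance of weldment from where it was at the start of the episode below 0.012 m and distance of seam_start from where it was at the start of the episode below 0.015 m); the arm keeps its last pose, push and grip.
It fails at once if the plates are pressed hard (over 25 N) (contact force between any of the arm, the fingers and weldment above 25 N).
It fails at once if the plates are shifted, turned or lifted by more than 12 mm (15 mm at the start of the bead) (distance of weldment from where it was at the start of the episode above 0.012 m or distance of seam_start from where it was at the start of the episode above 0.015 m).
It fails at once if a bystander is moved more than 20 mm (distance of any of magnet, hammer, tin, wrench from where it was at the start of the episode above 0.02 m).
It fails at once if the magnet or the tin is tipped (angle between any of magnet, tin's own z axis and vertical above 0.4 rad).
It also fails if it takes over 45 s, if anything falls off the work surface, if the arm or the gripper's body presses on something with over 40 N, if the wrist force passes 120 N, or if a joint passes its speed limit or range.

## Working session

There is one attempt and no reset: what is moved stays moved. The work goes in short steps, Python scripts to look and compute and a tool call to move; the robot and the scene stay as the last step left them, time stands still between calls to the robot, and variables do not carry over. Pictures are saved under pics/ and viewed, and the job is handed in when it is done.

Besides the shell and the picture viewer there is one more tool, called after "Call:" as name([rows], argument=value, ...), one row to a line, values as JSON. arm_command: Moves the arm, as the interface text tells. Its arguments: {"type":"object","properties":{"deltas":{"type":"array","items":{"type":"object","properties":{"hand":{"type":"number"},"translation":{"type":"array","items":{"type":"number"}},"twist":{"type":"array","items":{"type":"number"}}}}}},"required":["deltas"]}

```bash
mkdir -p pics; python3 - <<'E'
from workcell import ctrl
import cv2,json
for n in("top","side"):
    cv2.imwrite(f"pics/{n}0.png",ctrl.camera(n)); print(n,ctrl.camera_model(n))
s=ctrl.sense(); print({k:s[k] for k in("clock","position","orientation","force","grip_width")})
E
```

```text
top {'K': array([[437.32502523,   0.        , 319.78258845],
       [  0.        , 437.32502523, 233.65430343],
       [  0.        ,   0.        ,   1.        ]]), 'xyz': array([0.43730525, 0.04312819, 0.72861484]), 'orientation': array([ 0.0779735 , -0.07552603, -0.68582531,  0.71962462])}
side {'K': array([[444.21672343,   0.        , 320.83198627],
       [  0.        , 444.21672343, 239.82348345],
       [  0.        ,   0.        ,   1.        ]]), 'xyz': array([0.18959167, 0.46368862, 0.38376473]), 'orientation': array([-0.17561957,  0.45139374,  0.82202846, -0.29945061])}
{'clock': 0.1, 'position': array([ 0.12875092, -0.50861802,  0.24311918]), 'orientation': array([ 9.92336197e-01,  1.23565332e-01,  5.12277596e-06, -6.92722108e-04]), 'force': array([ 0.08136568,  0.80897511, -0.30790799]), 'grip_width': 0.09177173656367717}
```

View pics/top0.png

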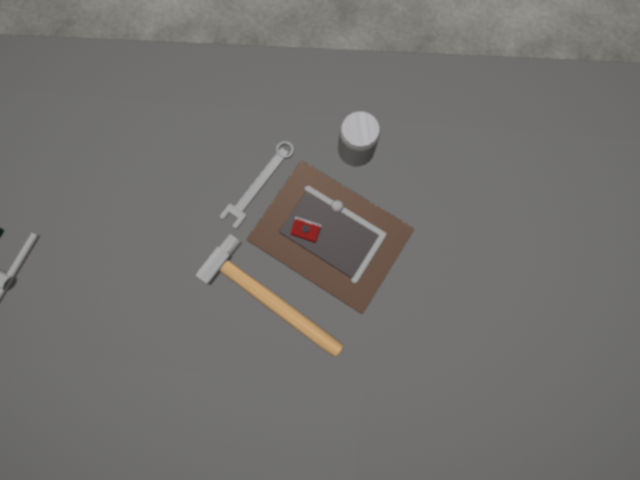

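View pics/side0.png

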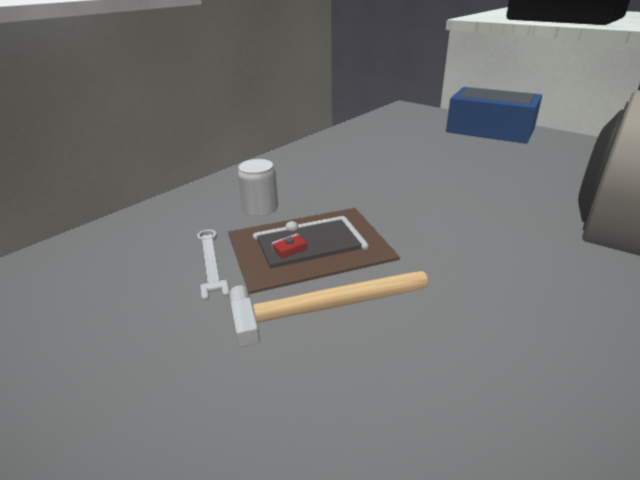

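The top view shows the bead's free end near (355,279), the corner near (384,234), the long side running to (307,189) and the lump near (337,206). The tin is at (360,132), and the magnet is on the cap at (306,230). Next I measure these.

```bash
cat > h.py <<'E'
import numpy as np,cv2
from scipy.spatial.transform import Rotation as R
def cast(m,uv,z):
    uv=np.asarray(uv,float).reshape(-1,2);K=m["K"]
    d=np.c_[(uv[:,0]-K[0,2])/K[0,0],-(uv[:,1]-K[1,2])/K[1,1],-np.ones(len(uv))]
    d=R.from_quat(m["orientation"]).apply(d);c=np.asarray(m["xyz"])
    return c+d*((z-c[2])/d[:,2])[:,None]
def line(p):
    vx,vy,x,y=cv2.fitLine(p.astype(np.float32),cv2.DIST_HUBER,0,.001,.001).ravel(); return np.array([vx,vy]),np.array([x,y])
E
python3 - <<'E'
from h import *
from workcell import ctrl
for n,st,co,en,lu in(("top",(355,279),(384,234),(307,189),(337,206)),("side",(365,246),(345,219),(256,236),(292,227))):
    im=cv2.imread(f"pics/{n}0.png");m=ctrl.camera_model(n)
    hsv=cv2.cvtColor(im,cv2.COLOR_BGR2HSV)
    # plate
    brown=((hsv[...,1]>60)&(hsv[...,2]<110)&((hsv[...,0]<20))).astype(np.uint8)
    k,l,s,c=cv2.connectedComponentsWithStats(brown); i=1+np.argmax(s[1:,4])
    cn=max(cv2.findContours((l==i).astype(np.uint8),0,1)[0],key=cv2.contourArea)
    P=cast(m,cn.reshape(-1,2),.006)[:,:2]
    r=cv2.minAreaRect((P*1000).astype(np.float32));print(n,"plate",s[i],r)
    # bead
    roi=np.zeros(im.shape[:2],np.uint8);cv2.fillPoly(roi,[cv2.convexHull(cn)],1)
    br=((im.min(2)>115)&(hsv[...,1]<50)&(roi>0)).astype(np.uint8)
    k,l,s,c=cv2.connectedComponentsWithStats(br);i=1+np.argmax(s[1:,4]);print("bead",s[i])
    v,u=np.nonzero(l==i);P=cast(m,np.c_[u,v],.015)[:,:2]
    S,C,E,L=[q[:2] for q in cast(m,[st,co,en,lu],.015)]
    def d(a,b):
        e=(b-a)/np.linalg.norm(b-a);w=P-a;t=w@e;return t/np.linalg.norm(b-a),abs(w@np.array([-e[1],e[0]])),e
    t,q,_=d(S,C);d1,p1=line(P[(q<.01)&(t>.05)&(t<.8)])
    t,q,_=d(C,E);d2,p2=line(P[(q<.01)&(t>.15)&(t<.95)&(np.linalg.norm(P-L,axis=1)>.018)])
    C2=p1+d1*np.linalg.solve(np.c_[d1,-d2],p2-p1)[0]
    e1=d1*np.sign(d1@(S-C));e2=d2*np.sign(d2@(E-C))
    print("corner",C2,"angle",np.degrees(np.arctan2(e2[1],e2[0])),np.degrees(np.arctan2(e1[1],e1[0])))
    print("extent short",((P-C2)@e1).max(),"long",((P-C2)@e2).max(), 'min',((P-C2)@e1).min(),((P-C2)@e2).min())
    w=P-C2;a=w@e2;b=w@e1
    for x in np.arange(.08,.14,.004):
        g=b[(abs(a-x)<.003)&(b<.03)];print(round(x,3),round(np.ptp(g)*1000,1),end="; ")
    print("\nlumpguess along",[((q[:2]-C2)@e2,(q[:2]-C2)@e1) for q in cast(m,[lu],.02)])
    big=cv2.resize(im[150:310,230:430],None,fx=4,fy=4,interpolation=2)
    cv2.imwrite(f"pics/{n}_z.png",big[:600,:800])
E
```

```text
top plate [ 248  220  165   93 3812] ((597.2405395507812, 31.927825927734375), (227.48428344726562, 167.62896728515625), 60.15210723876953)
bead [351 220  35  63 523]
corner [ 0.60270965 -0.05744848] angle 68.32999830166159 150.2165092860224
extent short 0.09880751726811753 long 0.053747749286084015 min -0.0014115315097500704 -0.004342878547643239Traceback (most recent call last):
  File "<stdin>", line 28, in <module>
    return _methods._ptp(a, axis=axis, out=out, **kwargs)
           ~~~~~~~~~~~~~^^^^^^^^^^^^^^^^^^^^^^^^^^^^^^^^^
    umr_maximum(a, axis, None, out, keepdims),
    ~~~~~~~~~~~^^^^^^^^^^^^^^^^^^^^^^^^^^^^^^
ValueError: zero-size array to reduction operation maximum which has no identity
```

The plate fit is good, but the bead mask broke into pieces. I'll lower the brightness threshold.

```bash
cat > m.py <<'E'
from h import *
from workcell import ctrl
import sys
for n,st,co,en,lu in(("top",(355,279),(384,234),(307,189),(337,206)),("side",(365,246),(345,219),(256,236),(292,227))):
    im=cv2.imread(f"pics/{n}0.png");m=ctrl.camera_model(n)
    hsv=cv2.cvtColor(im,cv2.COLOR_BGR2HSV)
    brown=((hsv[...,1]>60)&(hsv[...,2]<110)&((hsv[...,0]<20))).astype(np.uint8)
    k,l,s,c=cv2.connectedComponentsWithStats(brown); i=1+np.argmax(s[1:,4])
    cn=max(cv2.findContours((l==i).astype(np.uint8),0,1)[0],key=cv2.contourArea)
    P=cast(m,cn.reshape(-1,2),.006)[:,:2]
    print(n,"plate",s[i],cv2.minAreaRect((P*1000).astype(np.float32)))
    br=(im.min(2)>95)
    v,u=np.nonzero(br);P=cast(m,np.c_[u,v],.015)[:,:2]
    S,C,E,L=[q[:2] for q in cast(m,[st,co,en,lu],.015)]
    def d(a,b):
        e=(b-a)/np.linalg.norm(b-a);w=P-a;t=w@e;return t/np.linalg.norm(b-a),abs(w@np.array([-e[1],e[0]]))
    t1,q1=d(S,C);t,q=d(C,E)
    f1=(q1<.012)&(t1>.08)&(t1<.8);f2=(q<.012)&(t>.12)&(t<.95)&(np.linalg.norm(P-L,axis=1)>.018)
    d1,p1=line(P[f1]);d2,p2=line(P[f2])
    C2=p1+d1*np.linalg.solve(np.c_[d1,-d2],p2-p1)[0]
    e1=d1*np.sign(d1@(S-C));e2=d2*np.sign(d2@(E-C))
    print("corner",C2,"angle",np.degrees(np.arctan2(e2[1],e2[0])),np.degrees(np.arctan2(e1[1],e1[0])))
    w=P-C2;a=w@e2;b=w@e1
    print("extent short",b[(abs(a)<.01)&(b<.12)&(b>0)].max(),"long",a[(abs(b)<.01)&(a<.18)].max())
    print([(round(x,3),int(np.ptp(b[(abs(a-x)<.003)&(abs(b)<.025)])*1e3)) for x in np.arange(.07,.14,.004)])
    print("lump along/across",[((q[:2]-C2)@e2,(q[:2]-C2)@e1) for q in cast(m,[lu],.02)])
    x0,y0=(235,150) if n=="top" else (220,190)
    cv2.imwrite(f"pics/{n}_z.png",cv2.resize(im[y0:y0+145,x0:x0+195],None,fx=4,fy=4,interpolation=2))
E
python3 m.py
```

```text
top plate [ 248  220  165   93 3812] ((597.2405395507812, 31.927825927734375), (227.48428344726562, 167.62896728515625), 60.15210723876953)
corner [ 0.5994738  -0.05544482] angle 60.41300394265126 150.3032497976614
extent short 0.09587981369639907 long 0.15550125364464515
[(np.float64(0.07), 13), (np.float64(0.074), 13), (np.float64(0.078), 12), (np.float64(0.082), 14), (np.float64(0.086), 20), (np.float64(0.09), 21), (np.float64(0.094), 22), (np.float64(0.098), 17), (np.float64(0.102), 13), (np.float64(0.106), 13), (np.float64(0.11), 13), (np.float64(0.114), 13), (np.float64(0.118), 13), (np.float64(0.122), 13), (np.float64(0.126), 13), (np.float64(0.13), 14), (np.float64(0.134), 14), (np.float64(0.138), 14)]
lump along/across [(np.float64(0.08938134174885147), np.float64(0.0010732791903205416))]
side plate [ 229  209  170   82 4755] ((592.6744384765625, 31.829971313476562), (227.860595703125, 170.83670043945312), 60.2623291015625)
corner [ 0.59513474 -0.05636084] angle 59.99149716168865 149.93936735154554
extent short 0.10273777868340693 long 0.15725003207698676
[(np.float64(0.07), 13), (np.float64(0.074), 14), (np.float64(0.078), 23), (np.float64(0.082), 29), (np.float64(0.086), 48), (np.float64(0.09), 45), (np.float64(0.094), 44), (np.float64(0.098), 41), (np.float64(0.102), 33), (np.float64(0.106), 32), (np.float64(0.11), 33), (np.float64(0.114), 14), (np.float64(0.118), 14), (np.float64(0.122), 13), (np.float64(0.126), 14), (np.float64(0.13), 13), (np.float64(0.134), 14), (np.float64(0.138), 13)]
lump along/across [(np.float64(0.09179549907999175), np.float64(0.007529916940718491))]
```

View pics/top_z.png

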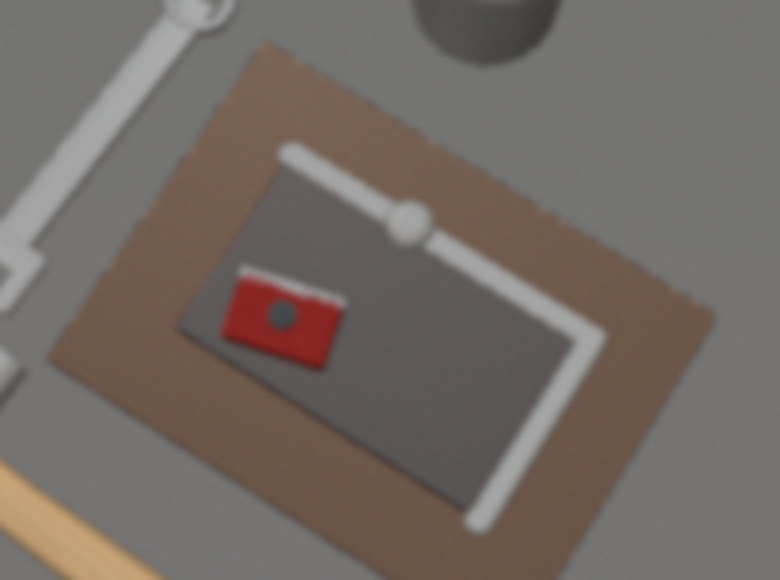

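View pics/side_z.png

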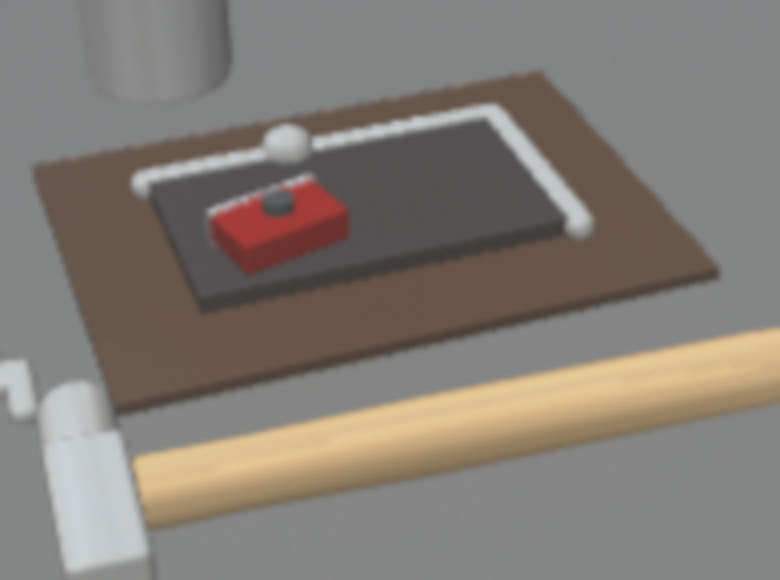

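The views agree to about 4 mm: corner ≈ (0.597, -0.056), long side at 60.2°, lump about 91 mm from the corner. I'll close the fingers and line the jaws up with the long side, which keeps the gripper body clear of the tin. Then I trace at TCP z ≈ 46 mm.

```bash
cat >> h.py <<'E'
a=np.radians(60.2);E2=np.array([np.cos(a),np.sin(a)]);E1=np.array([-E2[1],E2[0]])
CO=np.array([.597,-.056])
W={"start":CO+.09*E1,"mid":CO+.045*E1,"corner":CO,"l30":CO+.03*E2,"bl":CO+.061*E2,"lump":CO+.091*E2}
def deltas(s,pts):
    r=R.from_quat(s["orientation"])
    return {k:np.round(r.inv().apply(np.r_[W[k],z]-s["position"])*1000,1) for k,z in pts}
def twist(s):
    q=R.from_matrix(np.c_[np.r_[E1,0]*1,-np.r_[E2,0],[0,0,-1]])
    return np.round(np.degrees((R.from_quat(s["orientation"]).inv()*q).as_rotvec()),2), np.linalg.det(np.c_[np.r_[E1,0],-np.r_[E2,0],[0,0,-1]])
E
python3 - <<'E'
from h import *
from workcell import ctrl
s=ctrl.sense();print(W,deltas(s,[("start",.244),("start",.12)]),twist(s))
E
```

```text
Traceback (most recent call last):
  File "h.py", line 17, in twist
    q=R.from_matrix(np.c_[np.r_[E1,0]*1,-np.r_[E2,0],[0,0,-1]])
  File "scipy/spatial/transform/_rotation.pyx", line 1143, in scipy.spatial.transform._rotation.Rotation.from_matrix
ValueError: Non-positive determinant (left-handed or null coordinate frame) in rotation matrix 0: [[-0.86776545 -0.49697396  0.        ]
 [ 0.49697396 -0.86776545  0.        ]
 [ 0.         -0.         -1.        ]].
```

```bash
sed -i 's/np.r_\[E1,0\]\*1/-np.r_[E1,0]/; s/, np.linalg.det.*$//' h.py
python3 - <<'E'
from h import *
from workcell import ctrl
s=ctrl.sense();print(W,deltas(s,[("start",.244),("start",.12)]),twist(s))
E
```

```text
{'start': array([ 0.51890111, -0.01127234]), 'mid': array([ 0.55795055, -0.03363617]), 'corner': array([ 0.597, -0.056]), 'l30': array([ 0.61190922, -0.02996704]), 'bl': array([ 0.62731541, -0.00306631]), 'lump': array([0.64222463, 0.02296666])} {'start': array([ 500.2, -386.3,  123.7])} [-8.0e-02  2.0e-02  4.4e+01]
```

Call:
arm_command([
  {"hand": 80,"translation": [10,-8,0],"twist": [0,0,1]},
  {"hand": 60,"translation": [30,-23,0],"twist": [0,0,3]},
  {"hand": 40,"translation": [55,-42,0],"twist": [0,0,5]},
  {"hand": 20,"translation": [82,-63,0],"twist": [0,0,7]},
  {"hand": 0,"translation": [110,-85,0],"twist": [0,0,10]},
  {"hand": 0,"translation": [140,-108,0],"twist": [0,0,12]},
  {"hand": 0,"translation": [170,-131,0],"twist": [0,0,15]},
  {"hand": 0,"translation": [200,-154,0],"twist": [0,0,18]},
  {"hand": 0,"translation": [230,-178,0],"twist": [0,0,20]},
  {"hand": 0,"translation": [260,-201,0],"twist": [0,0,23]},
  {"hand": 0,"translation": [290,-224,0],"twist": [0,0,26]},
  {"hand": 0,"translation": [320,-247,0],"twist": [0,0,28]},
  {"hand": 0,"translation": [350,-270,0],"twist": [0,0,31]},
  {"hand": 0,"translation": [380,-293,0],"twist": [0,0,33]},
  {"hand": 0,"translation": [410,-317,0],"twist": [0,0,36]},
  {"hand": 0,"translation": [440,-340,0],"twist": [0,0,39]},
  {"hand": 0,"translation": [465,-359,0],"twist": [0,0,41]},
  {"hand": 0,"translation": [485,-375,0],"twist": [0,0,43]},
  {"hand": 0,"translation": [496,-383,0],"twist": [0,0,44]},
  {"hand": 0,"translation": [500,-386,0],"twist": [0,0,44]},
])

```text
clock: 1.77
position: [0.5196, -0.0102, 0.2431]
orientation: [0.967, -0.256, -0.0, -0.0]
force: [-0.4, -0.1, 0.4]
grip_width: 0.0003
```

```bash
python3 - <<'E'
from h import *
from workcell import ctrl
s=ctrl.sense();print(s["clock"],s["position"],s["joints"],s["grip_width"],deltas(s,[("start",.08)]),deltas(s,[("start",.046)]),twist(s))
E
```

```text
1.7667 [ 0.51964181 -0.01021589  0.24307499] [-1.67380140e-01  3.33325632e-01  1.53884680e+00  3.44397500e-04
  1.27018050e+00  1.92151705e+00] 0.00032407848838722367 {'start': array([  0. ,   1.3, 163.1])} {'start': array([  0. ,   1.3, 197.1])} [-0.    0.05  0.11]
```

Call:
arm_command([
  {"hand": 0,"translation": [0,1,12],"twist": [0,0,0]},
  {"hand": 0,"translation": [0,1,36],"twist": [0,0,0]},
  {"hand": 0,"translation": [0,1,64],"twist": [0,0,0]},
  {"hand": 0,"translation": [0,1,92],"twist": [0,0,0]},
  {"hand": 0,"translation": [0,1,118],"twist": [0,0,0]},
  {"hand": 0,"translation": [0,1,140],"twist": [0,0,0]},
  {"hand": 0,"translation": [0,1,156],"twist": [0,0,0]},
  {"hand": 0,"translation": [0,1,165],"twist": [0,0,0]},
  {"hand": 0,"translation": [0,1,168],"twist": [0,0,0]},
  {"hand": 0,"translation": [0,1,168],"twist": [0,0,0]},
])

```text
clock: 2.6
position: [0.5181, -0.0134, 0.0754]
orientation: [0.966, -0.257, -0.0, 0.0]
force: [0.8, -0.3, -0.2]
grip_width: 0.0004
```

```bash
python3 - <<'E'
from h import *
from workcell import ctrl
s=ctrl.sense();print(s["clock"],s["position"],s["force"],deltas(s,[("start",.046)]))
for n in("top","side"):
    im=ctrl.camera(n);m=ctrl.camera_model(n)
    p=R.from_quat(m["orientation"]).inv().apply(np.r_[s["position"][:2],s["position"][2]-.017]-m["xyz"])
    K=m["K"];u=K[0,2]-K[0,0]*p[0]/p[2];v=K[1,2]+K[1,1]*p[1]/p[2];print(n,u,v)
    cv2.imwrite(f"pics/{n}1.png",im)
cv2.imwrite("pics/side1z.png",cv2.resize(im[150:330,220:460],None,fx=3,fy=3))
E
```

```text
2.6 [ 0.51805259 -0.0133779   0.07544632] [ 0.83194287 -0.31322175 -0.17941995] {'start': array([-0.3, -2.3, 29.4])}
top 358.30705885828223 278.30884531786404
side 366.04446791142107 218.90602379567642
```

View pics/side1z.png

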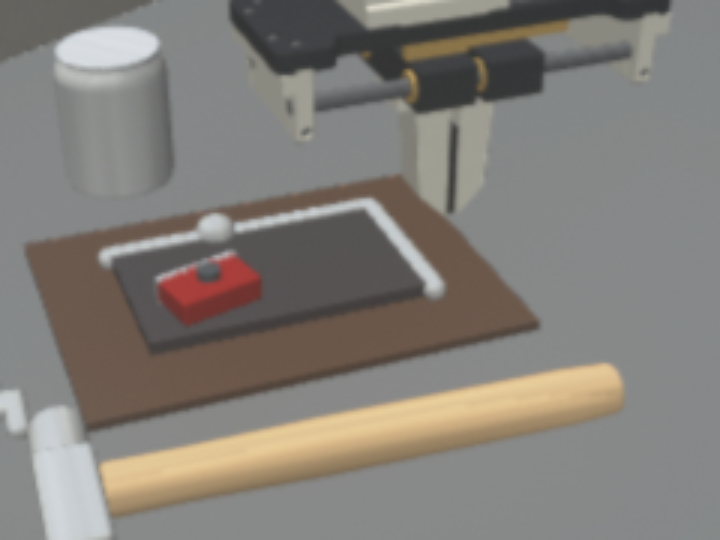

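View pics/top1.png

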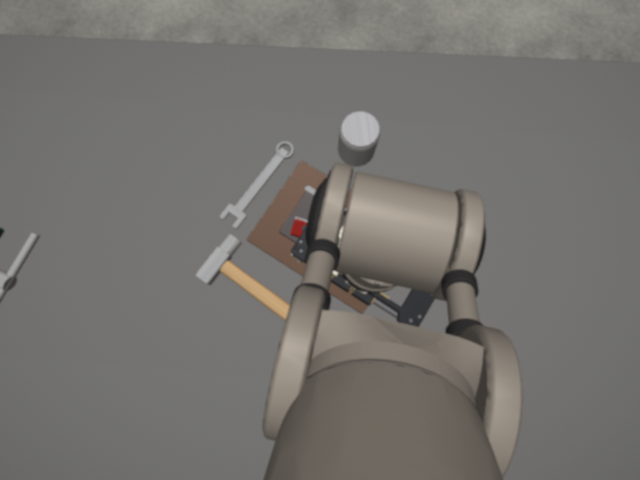

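```bash
python3 - <<'E'
from h import *
from workcell import ctrl
s=ctrl.sense();m=ctrl.camera_model("side");K=m["K"]
def proj(P):
    p=R.from_quat(m["orientation"]).inv().apply(P-m["xyz"]);return K[0,2]-K[0,0]*p[0]/p[2],K[1,2]+K[1,1]*p[1]/p[2]
t=np.r_[s["position"][:2],s["position"][2]-.017]
for o in(-.0095,0,.0095,.015):
    u,v=proj(t+o*np.r_[E1,0]);print(o,(u-220)*3,(v-150)*3)
for k in W:
    u,v=proj(np.r_[W[k],.016 if k!="lump" else .023]);print(k,(u-220)*3,(v-150)*3)
E
```

```text
-0.0095 428.83120264110374 195.46068716460704
0 436.7178522160273 204.10083876824035
0.0095 444.78863893779277 212.94272025088736
0.015 449.54791316290914 218.15670249234742
start 431.4121526520573 280.1512497871381
mid 396.9379877478754 238.26969419431518
corner 365.762754485989 200.39590468829215
l30 315.9622506511682 209.95961845264304
bl 263.3313324918553 220.0668864051953
lump 210.52257590606257 218.97304215895306
```

The fingertip in the side view (slit end at zoomed (452,211), predicted (445,213)) and the bead are offset by nearly the same few pixels. Relative alignment is therefore good to about 2 mm. Now I descend to the start.

Call:
arm_command([
  {"hand": 0,"translation": [0,-1,4],"twist": [0,0,0]},
  {"hand": 0,"translation": [0,-2,9],"twist": [0,0,0]},
  {"hand": 0,"translation": [0,-2,14],"twist": [0,0,0]},
  {"hand": 0,"translation": [0,-2,19],"twist": [0,0,0]},
  {"hand": 0,"translation": [0,-2,23],"twist": [0,0,0]},
  {"hand": 0,"translation": [0,-2,26],"twist": [0,0,0]},
  {"hand": 0,"translation": [0,-2,28],"twist": [0,0,0]},
  {"hand": 0,"translation": [0,-2,29],"twist": [0,0,0]},
  {"hand": 0,"translation": [0,-2,29],"twist": [0,0,0]},
  {"hand": 0,"translation": [0,-2,29],"twist": [0,0,0]},
  {"hand": 0,"translation": [0,-2,29],"twist": [0,0,0]},
  {"hand": 0,"translation": [0,-2,29],"twist": [0,0,0]},
])

```text
clock: 3.7
position: [0.5195, -0.0113, 0.0469]
orientation: [0.966, -0.257, 0.0, 0.0]
force: [0.5, 0.5, 1.4]
grip_width: 0.0003
```

```bash
python3 - <<'E'
from h import *
from workcell import ctrl
s=ctrl.sense();print(s["clock"],s["position"],s["force"],deltas(s,[(k,.046) for k in W]),twist(s))
E
```

```text
3.7 [ 0.5194742  -0.01130604  0.0468867 ] [0.45947811 0.52727508 1.4163901 ] {'start': array([-0.5,  0.3,  0.9]), 'mid': array([44.5,  0.3,  0.9]), 'corner': array([89.5,  0.3,  0.9]), 'l30': array([ 89.5, -29.7,   0.9]), 'bl': array([ 89.5, -60.7,   0.9]), 'lump': array([ 89.5, -90.7,   0.9])} [-0.   -0.02 -0.  ]
```

Call:
arm_command([
  {"hand": 0,"translation": [1,0,1],"twist": [0,0,0]},
  {"hand": 0,"translation": [3,0,1],"twist": [0,0,0]},
  {"hand": 0,"translation": [5,0,1],"twist": [0,0,0]},
  {"hand": 0,"translation": [8,0,1],"twist": [0,0,0]},
  {"hand": 0,"translation": [11,0,1],"twist": [0,0,0]},
  {"hand": 0,"translation": [14,0,1],"twist": [0,0,0]},
  {"hand": 0,"translation": [17,0,1],"twist": [0,0,0]},
  {"hand": 0,"translation": [20,0,1],"twist": [0,0,0]},
  {"hand": 0,"translation": [23,0,1],"twist": [0,0,0]},
  {"hand": 0,"translation": [26,0,1],"twist": [0,0,0]},
  {"hand": 0,"translation": [29,0,1],"twist": [0,0,0]},
  {"hand": 0,"translation": [32,0,1],"twist": [0,0,0]},
  {"hand": 0,"translation": [35,0,1],"twist": [0,0,0]},
  {"hand": 0,"translation": [38,0,1],"twist": [0,0,0]},
  {"hand": 0,"translation": [40,0,1],"twist": [0,0,0]},
  {"hand": 0,"translation": [42,0,1],"twist": [0,0,0]},
  {"hand": 0,"translation": [44,0,1],"twist": [0,0,0]},
  {"hand": 0,"translation": [45,0,1],"twist": [0,0,0]},
  {"hand": 0,"translation": [45,0,1],"twist": [0,0,0]},
  {"hand": 0,"translation": [45,0,1],"twist": [0,0,0]},
])

```text
clock: 5.37
position: [0.5584, -0.0336, 0.0457]
orientation: [0.966, -0.257, -0.0, 0.0]
force: [-0.2, 0.4, -0.2]
grip_width: 0.0004
```

```bash
python3 - <<'E'
from h import *
from workcell import ctrl
s=ctrl.sense();print(s["clock"],s["position"],s["force"],deltas(s,[(k,.046) for k in W]),twist(s))
im=ctrl.camera("side")
cv2.imwrite("pics/side2z.png",cv2.resize(im[150:330,220:460],None,fx=3,fy=3))
E
```

```text
5.3667 [ 0.55835539 -0.03364141  0.04569376] [-0.17181881  0.3517162  -0.15210724] {'start': array([-45.4,   0.2,  -0.3]), 'mid': array([-0.4,  0.2, -0.3]), 'corner': array([44.6,  0.2, -0.3]), 'l30': array([ 44.6, -29.8,  -0.3]), 'bl': array([ 44.6, -60.8,  -0.3]), 'lump': array([ 44.6, -90.8,  -0.3])} [ 0.01  0.   -0.  ]
```

View pics/side2z.png

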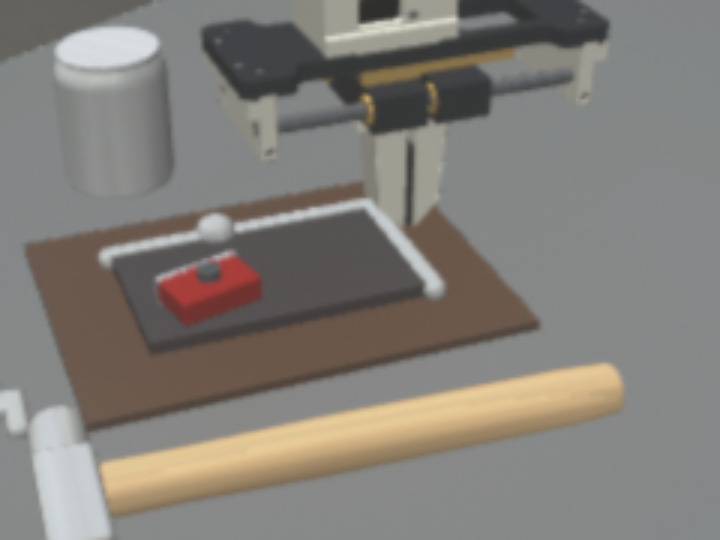

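The fingertips (408,225 in the zoom) hover over the middle of the short side, and nothing has moved. On to the corner.

Call:
arm_command([
  {"hand": 0,"translation": [1,0,0],"twist": [0,0,0]},
  {"hand": 0,"translation": [3,0,0],"twist": [0,0,0]},
  {"hand": 0,"translation": [5,0,0],"twist": [0,0,0]},
  {"hand": 0,"translation": [8,0,0],"twist": [0,0,0]},
  {"hand": 0,"translation": [11,0,0],"twist": [0,0,0]},
  {"hand": 0,"translation": [14,0,0],"twist": [0,0,0]},
  {"hand": 0,"translation": [17,0,0],"twist": [0,0,0]},
  {"hand": 0,"translation": [20,0,0],"twist": [0,0,0]},
  {"hand": 0,"translation": [23,0,0],"twist": [0,0,0]},
  {"hand": 0,"translation": [26,0,0],"twist": [0,0,0]},
  {"hand": 0,"translation": [29,0,0],"twist": [0,0,0]},
  {"hand": 0,"translation": [32,0,0],"twist": [0,0,0]},
  {"hand": 0,"translation": [35,0,0],"twist": [0,0,0]},
  {"hand": 0,"translation": [38,0,0],"twist": [0,0,0]},
  {"hand": 0,"translation": [40,0,0],"twist": [0,0,0]},
  {"hand": 0,"translation": [42,0,0],"twist": [0,0,0]},
  {"hand": 0,"translation": [44,0,0],"twist": [0,0,0]},
  {"hand": 0,"translation": [45,0,0],"twist": [0,0,0]},
  {"hand": 0,"translation": [45,0,0],"twist": [0,0,0]},
  {"hand": 0,"translation": [45,0,0],"twist": [0,0,0]},
])

```text
clock: 7.08
position: [0.5974, -0.056, 0.0457]
orientation: [0.966, -0.257, -0.0, 0.0]
force: [-0.8, -0.8, -0.2]
grip_width: 0.0005
```

Call:
arm_command([
  {"hand": 0,"translation": [0,-1,0],"twist": [0,0,0]},
  {"hand": 0,"translation": [0,-3,0],"twist": [0,0,0]},
  {"hand": 0,"translation": [0,-6,0],"twist": [0,0,0]},
  {"hand": 0,"translation": [0,-9,0],"twist": [0,0,0]},
  {"hand": 0,"translation": [0,-12,0],"twist": [0,0,0]},
  {"hand": 0,"translation": [0,-15,0],"twist": [0,0,0]},
  {"hand": 0,"translation": [0,-18,0],"twist": [0,0,0]},
  {"hand": 0,"translation": [0,-21,0],"twist": [0,0,0]},
  {"hand": 0,"translation": [0,-24,0],"twist": [0,0,0]},
  {"hand": 0,"translation": [0,-27,0],"twist": [0,0,0]},
  {"hand": 0,"translation": [0,-30,0],"twist": [0,0,0]},
  {"hand": 0,"translation": [0,-33,0],"twist": [0,0,0]},
  {"hand": 0,"translation": [0,-36,0],"twist": [0,0,0]},
  {"hand": 0,"translation": [0,-39,0],"twist": [0,0,0]},
  {"hand": 0,"translation": [0,-42,0],"twist": [0,0,0]},
  {"hand": 0,"translation": [0,-45,0],"twist": [0,0,0]},
  {"hand": 0,"translation": [0,-48,0],"twist": [0,0,0]},
  {"hand": 0,"translation": [0,-50,0],"twist": [0,0,0]},
  {"hand": 0,"translation": [0,-51,0],"twist": [0,0,0]},
  {"hand": 0,"translation": [0,-51,0],"twist": [0,0,0]},
])

```text
clock: 8.75
position: [0.6229, -0.0115, 0.0457]
orientation: [0.966, -0.257, 0.0, 0.0]
force: [0.9, -0.2, 0.4]
grip_width: 0.0009
```

```bash
python3 - <<'E'
from h import *
from workcell import ctrl
s=ctrl.sense();print(s["clock"],s["position"],s["force"],deltas(s,[(k,.046) for k in W]),twist(s))
im=ctrl.camera("side")
cv2.imwrite("pics/side3z.png",cv2.resize(im[150:330,220:460],None,fx=3,fy=3))
E
```

```text
8.75 [ 0.62286291 -0.01154541  0.0456913 ] [ 0.86720996 -0.15840297  0.40532133] {'start': array([-90.4,  51.4,  -0.3]), 'mid': array([-45.4,  51.4,  -0.3]), 'corner': array([-0.4, 51.4, -0.3]), 'l30': array([-0.4, 21.4, -0.3]), 'bl': array([-0.3, -9.6, -0.3]), 'lump': array([ -0.3, -39.6,  -0.3])} [ 0.   -0.    0.01]
```

View pics/side3z.png

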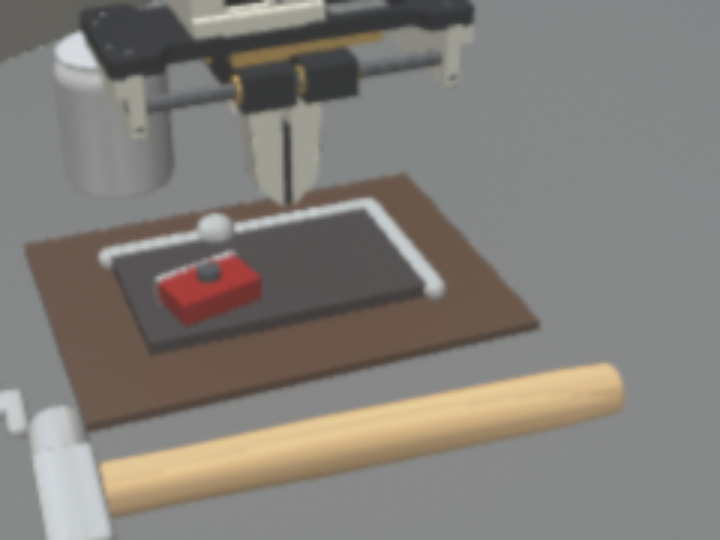

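The fingertips (290,203) are over the long side, short of the lump at (215,228). Before going on I check the gripper body's clearance to the tin.

```bash
python3 - <<'E'
from h import *
from workcell import ctrl
p=cast(ctrl.camera_model("top"),[(360,132)],.085)[0,:2]
print(p,"rel lump: along",(p-W["lump"])@E2,"across",(p-W["lump"])@E1)
E
```

```text
[ 0.74778949 -0.00710012] rel lump: along 0.02637207177670569 across -0.10654794434204429
```

The tin's wall is about 73 mm to the side and the body's half width is 38 mm, so it's clear. I trace the last 40 mm.

Call:
arm_command([
  {"hand": 0,"translation": [0,-1,0],"twist": [0,0,0]},
  {"hand": 0,"translation": [0,-3,0],"twist": [0,0,0]},
  {"hand": 0,"translation": [0,-6,0],"twist": [0,0,0]},
  {"hand": 0,"translation": [0,-9,0],"twist": [0,0,0]},
  {"hand": 0,"translation": [0,-11,0],"twist": [0,0,0]},
  {"hand": 0,"translation": [0,-13,0],"twist": [0,0,0]},
  {"hand": 0,"translation": [0,-15,0],"twist": [0,0,0]},
  {"hand": 0,"translation": [0,-18,0],"twist": [0,0,0]},
  {"hand": 0,"translation": [0,-21,0],"twist": [0,0,0]},
  {"hand": 0,"translation": [0,-24,0],"twist": [0,0,0]},
  {"hand": 0,"translation": [0,-27,0],"twist": [0,0,0]},
  {"hand": 0,"translation": [0,-30,0],"twist": [0,0,0]},
  {"hand": 0,"translation": [0,-33,0],"twist": [0,0,0]},
  {"hand": 0,"translation": [0,-35,0],"twist": [0,0,0]},
  {"hand": 0,"translation": [0,-37,0],"twist": [0,0,0]},
  {"hand": 0,"translation": [0,-39,0],"twist": [0,0,0]},
  {"hand": 0,"translation": [0,-40,0],"twist": [0,0,0]},
  {"hand": 0,"translation": [0,-40,0],"twist": [0,0,0]},
  {"hand": 0,"translation": [0,-40,0],"twist": [0,0,0]},
  {"hand": 0,"translation": [0,-40,0],"twist": [0,0,0]},
])

```text
clock: 10.47
position: [0.6426, 0.0229, 0.0457]
orientation: [0.966, -0.257, -0.0, 0.0]
force: [-0.2, 0.1, -0.3]
grip_width: 0.0009
```

```bash
python3 - <<'E'
from h import *
from workcell import ctrl
s=ctrl.sense();print(s["clock"],s["position"],s["force"],deltas(s,[(k,.046) for k in W]),twist(s),abs(s["qd"]).max())
im=ctrl.camera("side")
cv2.imwrite("pics/side4z.png",cv2.resize(im[150:330,220:460],None,fx=3,fy=3))
E
```

```text
10.4667 [0.64261377 0.02287849 0.04569087] [-0.15726372  0.11836558 -0.34811932] {'start': array([-90.4,  91.1,  -0.3]), 'mid': array([-45.4,  91.1,  -0.3]), 'corner': array([-0.4, 91.1, -0.3]), 'l30': array([-0.4, 61.1, -0.3]), 'bl': array([-0.4, 30.1, -0.3]), 'lump': array([-0.4,  0.1, -0.3])} [ 0.01  0.   -0.01] 0.0037749599931610543
```

View pics/side4z.png

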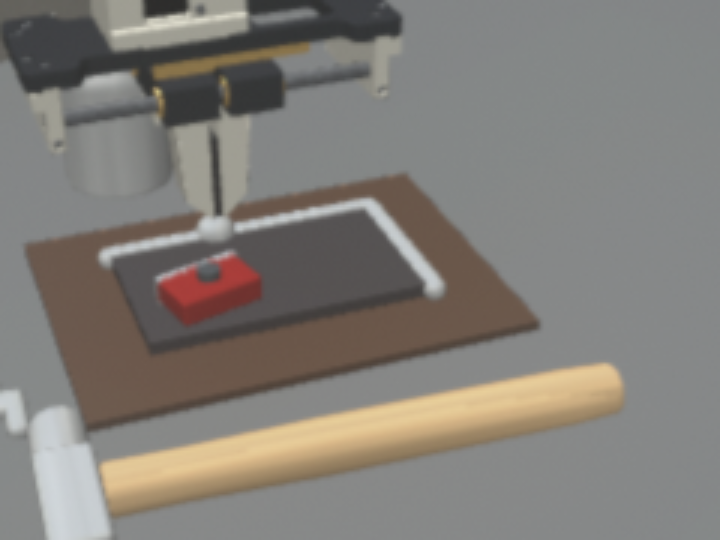

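The fingertips end at (217,213), directly above the lump at (215,228). The plates, magnet and tin look unmoved and the arm is still, so I hand in.

```bash
python3 -c "
from workcell import ctrl
print(ctrl.job_done()); print(ctrl.sense()['position'])"
```

```text
the job is handed in; nothing more can be done
None
the job is handed in; nothing more can be done
```

I traced the bead with the fingers closed and pointing straight down, and handed the job in at about 10.5 s with the hand held still over the lump. The fingertips went from the free end of the short side, round the corner and along the long side, about 13 mm above the bead. No verdict was reported.

- **Final position:** the fingertips are within about 1 mm of my measured lump position, about 91 mm from the corner and about 6 mm above its top. The side view shows them directly above it.
- **Contact:** the measured tool force was about 1.5 N or less at every check, with no sign of contact.
- **Other things:** in the side view, the plates, magnet, hammer and tin looked unmoved. I couldn't check the wrench at the end because it was almost entirely outside the cropped picture; the hand never went near it.
- **Disagreement:** the two cameras placed the corner about 4 mm apart, so I used a position between them. The side view put fingertips and bead within about 2 mm of each other, well inside the 14 mm tolerance.

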